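Hold the dry mould half over its base

TASK

The two upper halves of the cup-handle mould look alike, but one is still damp and so clearly heavier: find out which by lifting, and lay the damp one flat, right way up, on the slatted drying rack and let go of it. Then carry the dry one over the cups and teapot to the base half and finish holding it level about a centimetre above the base, not touching it, square over it and clipped end over clipped end, so I can sight the keys against their hollows before we close it. Don't let it knock against the base on the way, and don't disturb the cups or the teapot.

Things in the scene. Friction and masses are not known exactly. Their poses are not given: they have to be found in the camera images.
- upper_a: one of two look-alike upper halves of a white plaster mould: a block 108 mm long (its x), 54 mm wide (its y; grip here) and 40 mm high. The two corners at its -x end are cut off at 45 degrees over 14 mm (the clipped end); the +x end is square. Three round hollows 18 mm wide and a handle-shaped hollow are in its underside. Origin: centre of the underside, z up. Dry, a half weighs 0.23 to 0.27 kg; damp, 0.41 to 0.49 kg. Starts on the worktop to the right, right way up
- upper_b: the other upper half, same shape and frame as upper_a. One of the two is dry and the other damp
- upper_a_clipped_end (a point): middle of the lower edge of upper_a's clipped end (54 mm from the origin along -x)
- upper_a_square_end (a point): middle of the lower edge of upper_a's square end (54 mm from the origin along +x)
- upper_b_clipped_end (a point): the same point of upper_b's clipped end
- upper_b_square_end (a point): the same point of upper_b's square end
- base_half: the base half of the mould, same outline, 108 x 54 x 40 mm (x, y, z), loose on the worktop in the middle, face up: a handle-shaped hollow and three domed keys that stand 5 mm above its flat face. Its clipped end is at -x. Origin: centre of the underside; the flat face is at z = 40 mm. An upper half closed on it would have the same x and y axes
- base_half_clipped_end (a point): middle of the upper edge of the base's clipped end (54 mm from the origin along -x, 40 mm up)
- base_half_square_end (a point): middle of the upper edge of the base's square end (54 mm from the origin along +x, 40 mm up)
- rack: fixed slatted wooden drying rack to the left, 160 mm (its x) by 180 mm (its y), slat tops 26 mm above the worktop; four slats 26 mm wide run along its y, 18 mm apart. Origin: centre of the underside
- cup_grey: loose pale grey cup, 59 mm wide, 61 mm high, standing between the upper halves and the base; origin: centre of the underside
- cup_brown: loose brown cup, 63 mm wide, 60 mm high, in the same row; origin: centre of the underside
- pot: loose small celadon teapot, 88 x 72 mm and 112 mm high over its hoop handle, in the middle of the row between the cups; origin: middle of the underside
Mind the look-alikes: they are no part of the job. Leave any orange look-alike of the cup_grey alone.

How it is judged:
By the outcome, as a careful person would: the job done as asked, in the order asked, and still so for the second after the job is handed in, while the arm keeps its last pose, push and grip.
It also fails if it takes over 72 s, if anything falls off the work surface, if the arm or the gripper's body presses on something with over 40 N, if the wrist force passes 120 N, or if a joint passes its speed limit or range.

ROBOT

A 6-joint arm with a two-finger parallel gripper is mounted at the origin on a cart in front of the work surface, level with it; the furniture and walls round the work are solid. World frame = base frame: x ahead of the robot, y to its left, z up, the work surface at z = 0. Lengths are in m, angles in degrees, forces in N, time in s.
With the tool pointing down it reaches from about 0.4 to 0.825 m from the base axis. Payload 7 kg.
Tool frame: the origin (TCP) lies midway between the tips of the shut fingers; the grasp point (between the pads) lies 19 mm behind it (ctrl.grip_point_offset is the distance from the TCP to the grasp point, in m); x points along the fingers, y is the direction in which the jaws open and shut, and the axes are right-handed (so a half turn about x gives the same grasp; the last joint's range is limited). The gripper opens to 88 mm and grips with 3 to 60 N. Pads are 19 mm wide; open, the fingers measure 130 mm over their backs; the gripper's body (78 mm by 193 mm) begins 47 mm behind the grasp point.
Start: joints at [81.079, 20.546, 0.682, 0, -70.136, -16.507], TCP at [0.29, 0.61, 0.227] pointing down, gripper open.
Joint ranges: [-176.03, 176.03], [-82.01, 121.73], [-58.28, 71.71], [-173.87, 95.51], [-174.79, -0.11], [-173.66, 173.66]. Speed limits (degrees/s): [136.94, 136.94, 172.46, 180, 180, 180].

INTERFACE

Orientations are given as [roll, pitch, yaw] about the fixed x, y, z axes, in that order (R = Rz(yaw) Ry(pitch) Rx(roll)).
In Python, from plant import ctrl gives the robot as it stands.
- The arm moves only by the tool drive_tool, never from a script. Its argument "plan" is a list of rows, each a list of 3 entries, a list of its own where there are three numbers: the shift along the tool's x, y, z in m, then the turn, a rotation vector about the tool's x, y, z in degrees, then the opening, from 0 (shut) to 1 (fully open). In form: [[[dx, dy, dz], [wx, wy, wz], grip], ...]. A call has 1 to 20 rows; each row is the pose to reach, as a shift and turn from the pose measured when the call began, along the tool's axes at that moment; what a row does not reach only later rows make up. A row lasts 1/12 s, in which the tool goes at most 41.7 mm and 7.16 degrees, less where a joint would pass 70% of its speed; a pose out of reach is approached as far as the arm can. A call with a gripper value outside its range is refused whole. The fingers move at their own pace and stop on an object; the grip force is fixed at half the most. Time passes only in rows, so rows that repeat a pose let the fingers close. It gives the time, the measured TCP pose, the force and the opening at its end, in the units of the state.
- ctrl.get_obs(): the state, without advancing time (a new reading comes with each control period).
- ctrl.snapshot(name): name is "side" or "top"; returns the picture (384x512x3 uint8, blue, green, red); there is no depth.
- ctrl.get_calibration(name): a dict with "fx", "fy", "cx", "cy" (pixels), "dist_coeffs" ([k1, k2, p1, p2, k3] as OpenCV has them; the pictures are not rectified), "R" (3x3) and "t" (3): a world point X has camera coordinates R X + t. Camera axes: x right, y down, z forward; pixel columns grow to the right and rows downward; lengths in m; the calibration is good to about 2 mm. A picture is of the moment at which its call begins. get_calibration takes no time and is no camera call.
- ctrl.close_job(): hands the job in, once; it reports no verdict.
Trained networks look in the newest picture that a camera, given by its name, has taken for a name from the list of things; names that differ only in an ending like _2 or _b are one class to them, and where a whole thing is asked for, a point or a joint stands for the part that bears it (a point fixed in the world has none). Each returns a list of dicts, best first, with "confidence" (0 to 1); they miss things now and then, are a little off and sometimes report something else, mostly with a low value. They report only what shows in the picture. A call takes as long as a camera call. They do not tell look-alikes from the thing itself.
- ctrl.cut_out(camera, name): "pixels" (384x512 bool, what is visible of it) and "pixel" ([column, row] in pixels, amid what is visible of it).
- ctrl.landmark_of(camera, name): "pixel" ([column, row] in pixels: a listed point, or the origin of a listed thing).
The state is a dict: "clock": time; "joint_pos": joint angles; "qvel": joint speeds; "tau": joint torques, N m; "tool_pos": TCP position; "orientation": TCP orientation; "force": force on the tool from outside, world axes, zero at the start; "moment": the same for the moment, N m; "opening": finger opening in m.
Only numpy, scipy, OpenCV 4.12 (cv2) and the standard library are available. Lean on these libraries where they do the work, as an engineer would, in place of code of your own. Each camera call takes 0.05 s, during which the arm holds its last target. There are 200 camera calls.

## Working session

There is one attempt and no reset: what is moved stays moved. The work goes in short steps, Python scripts to look and compute and a tool call to move; the robot and the scene stay as the last step left them, time stands still between calls to the robot, and variables do not carry over. Pictures are saved under pics/ and viewed, about 8 in all and at most 12, crops included, and the job is handed in when it is done.

Besides the shell and the picture viewer there is one more tool, called after "Request:" by a JSON object that holds its "api" and its "payload". drive_tool: Moves the arm, as the interface text tells. Its arguments: {"type":"object","properties":{"plan":{"type":"array","items":{"type":"array"}}},"required":["plan"]}

```bash
ls; mkdir -p pics; python3 - <<'E'
from plant import ctrl
import cv2,numpy as np
for n in("side","top"):
    cv2.imwrite(f"pics/{n}0.png",ctrl.snapshot(n))
    c=ctrl.get_calibration(n); R=np.array(c["R"]);print(n,c["fx"],c["dist_coeffs"],(-R.T@np.array(c["t"])).round(3),R.round(2).tolist())
    for o in("upper_a","base_half","rack","cup_grey","cup_brown","pot","upper_a_clipped_end","upper_a_square_end","base_half_clipped_end","base_half_square_end"):
        print(o,[(np.round(d["pixel"],1).tolist(),round(d["confidence"],2)) for d in ctrl.landmark_of(n,o)])
print(ctrl.get_obs())
E
```

```text
pics
side 453.80549252342735 [0.00273836 0.         0.         0.         0.        ] [1.28  0.282 1.223] [[-0.4, 0.92, -0.01], [0.75, 0.32, -0.57], [-0.52, -0.23, -0.82]]
upper_a [([210.0, 181.9], 0.87), ([170.7, 171.0], 0.65)]
base_half [([295.8, 218.1], 0.85)]
rack [([381.9, 208.3], 0.96), ([237.8, 218.8], 0.43)]
cup_grey [([240.3, 220.1], 0.85), ([203.3, 215.9], 0.69)]
cup_brown [([260.3, 179.0], 0.57)]
pot [([244.6, 195.9], 0.98), ([308.1, 200.5], 0.43)]
upper_a_clipped_end [([177.5, 156.2], 0.56)]
upper_a_square_end [([160.1, 182.9], 0.77)]
base_half_clipped_end [([307.6, 198.9], 0.92)]
base_half_square_end [([283.4, 217.5], 0.7)]
top 428.9354354747261 [-0.16049645  0.          0.          0.          0.        ] [ 0.349 -0.045  1.192] [[-0.02, -1.0, -0.02], [-0.99, 0.02, -0.16], [0.16, 0.01, -0.99]]
upper_a [([329.8, 193.9], 0.67), ([381.4, 192.6], 0.56)]
base_half [([218.3, 190.4], 0.78)]
rack [([329.4, 194.3], 0.45)]
cup_grey [([305.2, 151.3], 0.91), ([271.3, 161.6], 0.68), ([328.8, 195.1], 0.55)]
cup_brown [([273.4, 227.3], 0.83), ([272.6, 196.8], 0.34)]
pot [([271.8, 193.7
[... 178 characters left out ...]
163.8], 0.41)]
base_half_square_end [([226.8, 173.2], 0.78)]
{'clock': 1.1, 'joint_pos': array([ 8.10768654e+01,  2.05448956e+01,  6.81212142e-01,  6.62841593e-05,
       -7.01334173e+01, -1.65061032e+01]), 'qvel': array([ 0.01972526,  0.05829601, -0.10572267,  0.0574168 , -0.03860319,
        0.02976456]), 'tau': array([-1.31881781e-03, -5.82403743e+01,  2.93306726e+01,  7.00283378e+00,
        1.24728499e-02, -4.31111062e-06]), 'tool_pos': array([0.2898601 , 0.60958052, 0.22657231]), 'orientation': array([-74.72568066,  89.99710004,  79.84510405]), 'force': array([-0.46927218, -0.43538721, -0.05730714]), 'moment': array([0.04689801, 0.0022798 , 0.05203746]), 'opening': 0.08771334766957006}
```

```bash
python3 - <<'E'
import cv2,numpy as np
a=cv2.imread("pics/top0.png")[120:280,90:430]; b=cv2.imread("pics/side0.png")[120:300,130:450]
cv2.imwrite("pics/v1.png",cv2.resize(a,(782,368),interpolation=cv2.INTER_CUBIC)); cv2.imwrite("pics/v2.png",cv2.resize(b,(800,450),interpolation=cv2.INTER_CUBIC))
E
```

```text
(no output)
```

View pics/v1.png

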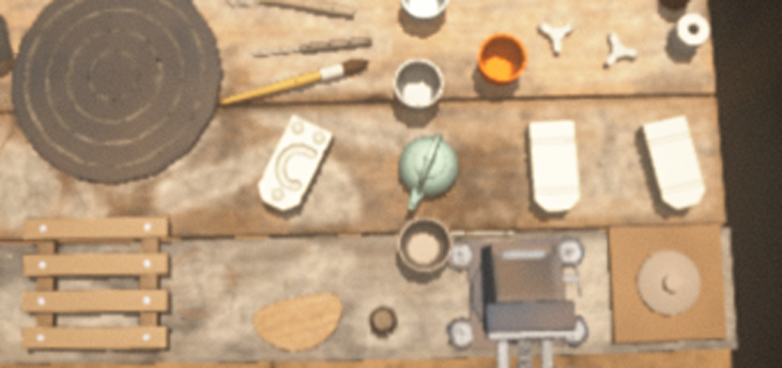

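View pics/v2.png

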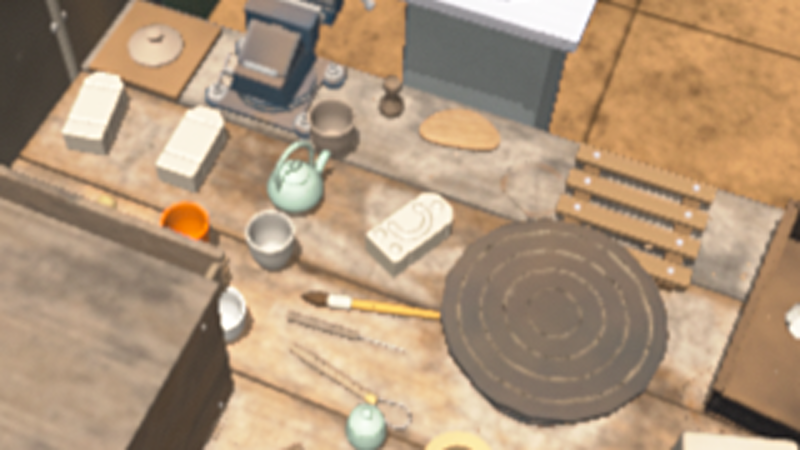

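Both views show the same scene. In the top crop the two white uppers are at about (553,165) and (672,163), clipped ends downwards. The base is at (295,163), rack at (95,285), teapot at (428,165), and the grey and brown cups at (418,85) and (425,245). The orange cup is the decoy. Next I'll fit poses to the silhouettes.

```bash
cat > h.py <<'E'
from plant import ctrl
import cv2,numpy as np
from scipy.optimize import minimize
from scipy.spatial.transform import Rotation as Ro
CAL={n:ctrl.get_calibration(n) for n in("top","side")}
def K(c): return np.array([[c["fx"],0,c["cx"]],[0,c["fy"],c["cy"]],[0,0,1]])
def proj(n,X):
    c=CAL[n]; return cv2.projectPoints(np.asarray(X,float).reshape(-1,1,3),cv2.Rodrigues(np.array(c["R"]))[0],np.array(c["t"],float),K(c),np.array(c["dist_coeffs"]))[0][:,0]
def ray(n,px,z):
    c=CAL[n];R=np.array(c["R"]);u=cv2.undistortPoints(np.array([[px]],float),K(c),np.array(c["dist_coeffs"]))[0,0]
    o=-R.T@np.array(c["t"]);d=R.T@np.array([u[0],u[1],1]);return o+d*(z-o[2])/d[2]
OUT=np.array([[-54,-13],[-40,-27],[54,-27],[54,27],[-40,27],[-54,13]])/1000.
def pts(p,out=OUT,z0=0,z1=.04):
    x,y,a=p[:3];c,s=np.cos(a),np.sin(a);q=out@np.array([[c,s],[-s,c]])+[x,y]
    return np.vstack([np.c_[q,np.full(len(q),z)] for z in(z0,z1)])
S=4
def rend(n,P,sh=(384,512)):
    q=(proj(n,P)+.5)*S-.5; m=np.zeros((sh[0]*S,sh[1]*S),np.uint8)
    cv2.fillConvexPoly(m,np.round(cv2.convexHull(q.astype(np.float32))*16).astype(np.int32),255,shift=4)
    return cv2.resize(m,(sh[1],sh[0]),interpolation=cv2.INTER_AREA)/255.
def fit(masks,p0,**k):
    f=lambda p:sum(np.abs(rend(n,pts(p,**k))-m).sum()/m.sum() for n,m in masks.items())
    r=min((minimize(f,p0,method="Nelder-Mead",options=dict(initial_simplex=np.array([p0]+[np.add(p0,d) for d in np.diag(s)]),xatol=1e-4,fatol=1e-4)) for s in([.008,.008,.15],[-.006,.006,-.12])),key=lambda r:r.fun)
    return r.x,r.fun
E
python3 - <<'E'
from h import *
print("origin px",proj("top",[[0,0,0],[0,0,.3],[.29,.61,.227]]).round())
for n in CAL: ctrl.snapshot(n)
M={}
for o in("upper_a","base_half"):
  for n in CAL:
    M[o,n]=[d for d in ctrl.cut_out(n,o) if d["confidence"]>.3]
    print(o,n,[(np.round(d["pixel"]).tolist(),int(d["pixels"].sum()),round(d["confidence"],2)) for d in M[o,n]])
for nm,o,px,cl in(("U1","upper_a",(330,193),None),("U2","upper_a",(381,192),None),("base","base_half",(218,190),None)):
    g=ray("top",px,.02)[:2]
    ms={}
    for n in CAL:
        w=proj(n,[[*g,.02]])[0]
        ds=[d for d in M[o,n] if np.hypot(*(np.array(d["pixel"])-w))<10]
        if ds: ms[n]=ds[0]["pixels"].astype(float)
    yaw=np.radians(50 if nm=="base" else 10)
    for sel in [ms]+[{n:ms[n]} for n in ms]:
        p,e=fit(sel,[*g,yaw]);print(nm,list(sel),p[:2].round(4),np.degrees(p[2]).round(1),round(e,3))
for o in("rack","cup_grey","cup_brown","pot"):
  for n in CAL:
    print(o,n,[(ray(n,d["pixel"],0)[:2].round(3).tolist(),round(d["confidence"],2)) for d in ctrl.landmark_of(n,o)],[(np.round(d["pixel"]).tolist(),int(d["pixels"].sum()),round(d["confidence"],2)) for d in ctrl.cut_out(n,o)])
E
```

```text
origin px [[245. 395.]
 [240. 437.]
 [-13. 292.]]
upper_a top [([329.0, 192.0], 771, 0.71), ([384.0, 192.0], 881, 0.57)]
upper_a side [([207.0, 179.0], 624, 0.96), ([168.0, 166.0], 588, 0.76)]
base_half top [([218.0, 189.0], 754, 0.58)]
base_half side [([293.0, 213.0], 696, 0.7)]
U1 ['top', 'side'] [ 0.5454 -0.2491] 0.9 0.179
U1 ['top'] [ 0.5459 -0.2485] -0.9 0.112
U1 ['side'] [ 0.5445 -0.249 ] 1.8 0.051
U2 ['top', 'side'] [ 0.546  -0.3958] 10.3 0.136
U2 ['top'] [ 0.5468 -0.3957] 8.7 0.053
U2 ['side'] [ 0.5443 -0.3967] 12.7 0.061
base ['top', 'side'] [0.5542 0.0618] -26.0 0.196
base ['top'] [0.556  0.0628] -25.6 0.116
base ['side'] [0.553 0.061] -25.8 0.063
rack top [([0.42, 0.316], 0.95)] [([128.0, 245.0], 2878, 0.87)]
rack side [([0.416, 0.315], 0.85), ([0.551, -0.253], 0.72)] [([388.0, 202.0], 1690, 0.81), ([259.0, 169.0], 303, 0.31)]
cup_grey top [([0.682, -0.187], 0.71), ([0.644, -0.076], 0.62)] [([269.0, 158.0], 392, 0.88), ([308.0, 146.0], 355, 0.74)]
cup_grey side [([0.637, -0.089], 0.78), ([0.679, -0.195], 0.55)] [([238.0, 212.0], 325, 0.62), ([201.0, 204.0], 199, 0.54), ([207.0, 177.0], 644, 0.48), ([295.0, 214.0], 722, 0.35)]
cup_brown top [([0.45, -0.088], 0.66), ([0.515, 0.093], 0.61)] [([275.0, 229.0], 466, 0.73)]
cup_brown side [([0.457, -0.096], 0.73)] [([260.0, 169.0], 383, 0.57)]
pot top [([0.546, -0.099], 0.88), ([0.543, -0.253], 0.75)] [([276.0, 194.0], 579, 0.9)]
pot side [([0.548, -0.105], 0.75), ([0.464, -0.095], 0.6)] [([247.0, 191.0], 417, 0.92), ([294.0, 212.0], 710, 0.67), ([261.0, 170.0], 323, 0.47)]
```

```bash
cat >> h.py <<'E'
def go(pos,yaw,flip=None,show=True):
    """tool-frame shift and rotvec to have TCP at pos, pointing down, jaws along the y axis of a frame of this yaw (deg)"""
    o=ctrl.get_obs();R=Ro.from_euler("xyz",o["orientation"],degrees=True)
    best=[]
    for s in(1,-1):
        a=np.radians(yaw);y=s*np.array([-np.sin(a),np.cos(a),0]);x=np.array([0,0,-1.])
        T=Ro.from_matrix(np.c_[x,y,np.cross(x,y)]);w=(R.inv()*T).as_rotvec(degrees=True)
        best.append((s,w))
    best.sort(key=lambda b:np.abs(b[1]).max())
    print("t",o["clock"],"tcp",o["tool_pos"].round(4),"q",o["joint_pos"].round(1),"F",o["force"].round(2),"op",round(o["opening"],4))
    print("shift",R.inv().apply(np.array(pos)-o["tool_pos"]).round(4),"turns",[(s,w.round(2)) for s,w in best])
E
python3 -c "
from h import *
go([.547,-.249,.2],0.5)"
```

```text
t 2.2 tcp [0.2899 0.6096 0.2266] q [ 81.1  20.5   0.7   0.  -70.1 -16.5] F [ 0.24  0.8  -0.94] op 0.0875
shift [ 0.0266  0.6649 -0.6009] turns [(-1, array([-25.93,  -0.  ,  -0.  ])), (1, array([154.07,  -0.  ,   0.  ]))]
```

Request:
{"api": "drive_tool", "payload": {"plan": [[[0,0.04,-0.036],[-2,0,0],1],[[0.001,0.08,-0.072],[-4,0,0],1],[[0.003,0.12,-0.108],[-6,0,0],1],[[0.005,0.16,-0.144],[-8,0,0],1],[[0.007,0.19,-0.172],[-9,0,0],1],[[0.01,0.22,-0.2],[-10,0,0],1],[[0.011,0.25,-0.226],[-11,0,0],1],[[0.012,0.28,-0.253],[-12,0,0],1],[[0.013,0.31,-0.28],[-13,0,0],1],[[0.014,0.34,-0.307],[-14,0,0],1],[[0.015,0.37,-0.334],[-15,0,0],1],[[0.016,0.4,-0.36],[-16,0,0],1],[[0.017,0.43,-0.388],[-17,0,0],1],[[0.018,0.46,-0.416],[-18,0,0],1],[[0.019,0.49,-0.443],[-19,0,0],1],[[0.02,0.52,-0.47],[-20,0,0],1],[[0.021,0.55,-0.497],[-21,0,0],1],[[0.022,0.58,-0.524],[-22,0,0],1],[[0.022,0.61,-0.551],[-24,0,0],1],[[0.023,0.64,-0.58],[-25.9,0,0],1]]}}

```text
clock: 3.87
tool_pos: [0.5297, -0.1905, 0.2044]
orientation: [176.8, 90.0, -2.7]
force: [0.9, 0.6, -0.3]
opening: 0.0876
```

```bash
python3 -c "
from h import *
go([.547,-.249,.011],0.5)"
```

```text
t 3.8667 tcp [ 0.5297 -0.1905  0.2044] q [  0.1  10.9 -15.6   0.  -63.4  90.4] F [ 0.86  0.6  -0.3 ] op 0.0876
shift [ 0.1935  0.0587 -0.0166] turns [(-1, array([ 0.06, -0.04, -0.  ])), (1, array([-1.7994e+02,  0.0000e+00, -7.0000e-02]))]
```

Request:
{"api": "drive_tool", "payload": {"plan": [[[0,0.03,-0.008],[0,0,0],1],[[0.01,0.0587,-0.0166],[0,0,0],1],[[0.04,0.0587,-0.0166],[0,0,0],1],[[0.075,0.0587,-0.0166],[0,0,0],1],[[0.11,0.0587,-0.0166],[0,0,0],1],[[0.14,0.0587,-0.0166],[0,0,0],1],[[0.16,0.0587,-0.0166],[0,0,0],1],[[0.175,0.0587,-0.0166],[0,0,0],1],[[0.186,0.0587,-0.0166],[0,0,0],1],[[0.193,0.0587,-0.0166],[0,0,0],1],[[0.1935,0.0587,-0.0166],[0,0,0],1],[[0.1935,0.0587,-0.0166],[0,0,0],1],[[0.1935,0.0587,-0.0166],[0,0,0],0.6],[[0.1935,0.0587,-0.0166],[0,0,0],0.4],[[0.1935,0.0587,-0.0166],[0,0,0],0.2],[[0.1935,0.0587,-0.0166],[0,0,0],0],[[0.1935,0.0587,-0.0166],[0,0,0],0],[[0.1935,0.0587,-0.0166],[0,0,0],0],[[0.1935,0.0587,-0.0166],[0,0,0],0],[[0.1935,0.0587,-0.0166],[0,0,0],0]]}}

```text
clock: 5.53
tool_pos: [0.5472, -0.249, 0.0113]
orientation: [174.3, 89.9, -5.2]
force: [-1.0, 0.5, 3.5]
opening: 0.0538
```

Request:
{"api": "drive_tool", "payload": {"plan": [[[0,0,0],[0,0,0],0],[[0,0,0],[0,0,0],0],[[0,0,0],[0,0,0],0],[[-0.005,0,0],[0,0,0],0],[[-0.015,0,0],[0,0,0],0],[[-0.03,0,0],[0,0,0],0],[[-0.045,0,0],[0,0,0],0],[[-0.06,0,0],[0,0,0],0],[[-0.06,0,0],[0,0,0],0],[[-0.06,0,0],[0,0,0],0],[[-0.06,0,0],[0,0,0],0],[[-0.06,0,0],[0,0,0],0],[[-0.06,0,0],[0,0,0],0],[[-0.06,0,0],[0,0,0],0]]}}

```text
clock: 6.7
tool_pos: [0.5465, -0.2489, 0.0704]
orientation: [-15.4, 90.0, 165.2]
force: [0.1, 0.1, -5.4]
opening: 0.0539
```

```bash
python3 - <<'E'
from h import *
f=[]
for i in range(4):
    ctrl.snapshot("side"); f.append(ctrl.get_obs()["force"])
print(np.round(f,2).tolist())
im=ctrl.snapshot("side")
b=im[120:300,130:450]
cv2.imwrite("pics/v3.png",cv2.resize(b,(800,450),interpolation=cv2.INTER_CUBIC))
go([.547,-.249,.2],0.5)
E
```

```text
[[-0.23, 0.54, -5.2], [-0.77, -0.48, -3.76], [0.67, 0.0, -4.33], [-0.06, -0.4, -5.05]]
t 6.95 tcp [ 0.547  -0.249   0.0711] q [ -5.9  21.8 -19.9  -0.  -48.3  96.4] F [ 0.02 -0.52 -3.37] op 0.054
shift [-1.289e-01  0.000e+00 -1.000e-04] turns [(-1, array([ 0.07, -0.04, -0.  ])), (1, array([-1.7993e+02,  1.0000e-02, -7.0000e-02]))]
```

View pics/v3.png

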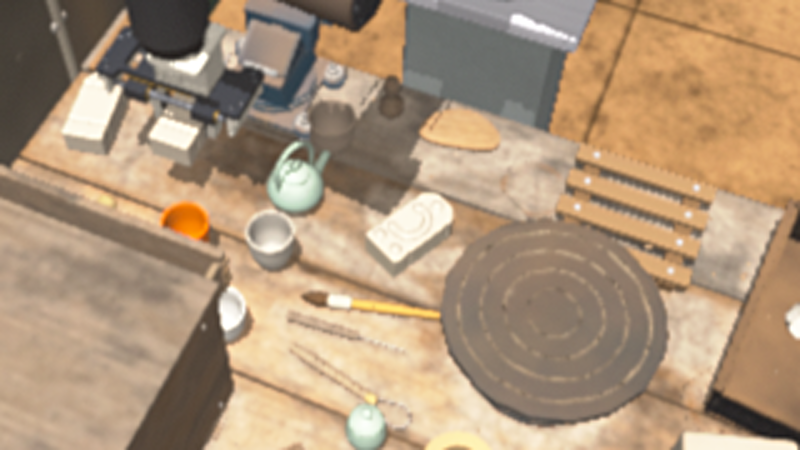

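The near upper half is held, at crop (178,140), clear of its neighbour; nothing else has moved. The force readings are noisy at about −4.5 N, so I'll average more before deciding.

```bash
python3 - <<'E'
from h import *
f=[]
for i in range(16):
    ctrl.snapshot("side"); f.append(ctrl.get_obs()["force"][2])
print(np.mean(f),np.std(f)/4)
go([.547,-.249,.2],0.5)
E
```

```text
-4.548221427384686 0.09970378117111671
t 7.75 tcp [ 0.5471 -0.249   0.0712] q [ -5.9  21.8 -19.9  -0.  -48.3  96.4] F [-0.36 -0.17 -4.69] op 0.0536
shift [-1.288e-01  0.000e+00 -1.000e-04] turns [(-1, array([ 0.07, -0.06, -0.01])), (1, array([-1.7993e+02,  1.0000e-02, -9.0000e-02]))]
```

Request:
{"api": "drive_tool", "payload": {"plan": [[[-0.025,0,0],[0,0,0],0],[[-0.06,0,0],[0,0,0],0],[[-0.09,0,0],[0,0,0],0],[[-0.115,0,0],[0,0,0],0],[[-0.13,0,0],[0,0,0],0],[[-0.13,0,0],[0,0,0],0],[[-0.13,0,0],[0,0,0],0]]}}

```text
clock: 8.33
tool_pos: [0.5471, -0.2488, 0.2015]
orientation: [-176.3, 89.8, 4.2]
force: [-0.4, -0.1, -6.0]
opening: 0.0544
```

```bash
python3 - <<'E'
from h import *
go([.42,.315,.2],0)
f=[]
for n in CAL: 
    ctrl.snapshot(n)
    m=max(ctrl.cut_out(n,"rack"),key=lambda d:d["confidence"])
    for z0,z1 in((0,.026),(.01,.026)):
      p,e=fit({n:m["pixels"].astype(float)},[.42,.315,0.],out=np.array([[-80,-90],[80,-90],[80,90],[-80,90]])/1000,z0=z0,z1=z1)
      print(n,m["confidence"],p[:2].round(4),np.degrees(p[2]).round(1),round(e,3))
E
```

```text
t 8.3333 tcp [ 0.5471 -0.2488  0.2015] q [ -5.9  14.5 -11.2  -0.  -64.1  96.4] F [-0.39 -0.1  -6.04] op 0.0544
shift [ 0.0013 -0.565   0.1216] turns [(-1, array([ 0.56, -0.15,  0.01])), (1, array([-1.7944e+02, -2.0000e-02, -2.4000e-01]))]
top 0.56 [0.4203 0.3076] -0.9 0.325
top 0.56 [0.4205 0.3063] -0.7 0.315
side 0.57 [0.4151 0.3062] -0.8 0.583
side 0.57 [0.4181 0.3063] -1.3 0.535
```

Request:
{"api": "drive_tool", "payload": {"plan": [[[0,-0.012,0.002],[0,0,0],0],[[0,-0.035,0.007],[0,0,0],0],[[0,-0.07,0.015],[0,0,0],0],[[0,-0.105,0.023],[0,0,0],0],[[0,-0.14,0.031],[0,0,0],0],[[0,-0.175,0.038],[0,0,0],0],[[0,-0.21,0.046],[0,0,0],0],[[0,-0.245,0.053],[0,0,0],0],[[0,-0.28,0.061],[0,0,0],0],[[0,-0.315,0.068],[0,0,0],0],[[0,-0.35,0.076],[0,0,0],0],[[0,-0.385,0.084],[0,0,0],0],[[0,-0.42,0.092],[0,0,0],0],[[0,-0.455,0.1],[0,0,0],0],[[0,-0.49,0.107],[0.5,0,0],0],[[0,-0.52,0.114],[0.5,0,0],0],[[0,-0.545,0.119],[0.5,0,0],0],[[0,-0.56,0.122],[0.5,0,0],0],[[0,-0.56,0.122],[0.5,0,0],0],[[0,-0.56,0.122],[0.5,0,0],0]]}}

```text
clock: 10.2
tool_pos: [0.4178, 0.3103, 0.1989]
orientation: [16.9, 89.8, -163.0]
force: [-0.4, -0.8, -4.2]
opening: 0.0536
```

```bash
python3 - <<'E'
from h import *
go([.42,.31,.038],0)
b=ctrl.snapshot("side")[80:280,290:490]
cv2.imwrite("pics/v4.png",cv2.resize(b,(600,600),interpolation=cv2.INTER_CUBIC))
E
```

```text
t 10.2 tcp [0.4178 0.3103 0.1989] q [ 58.1   7.3 -20.8  -0.1 -62.1  32.1] F [-0.4  -0.79 -4.19] op 0.0536
shift [ 1.609e-01  1.000e-04 -2.800e-03] turns [(-1, array([ 0.14,  0.18, -0.06])), (1, array([-1.7986e+02,  9.0000e-02,  2.9000e-01]))]
```

View pics/v4.png

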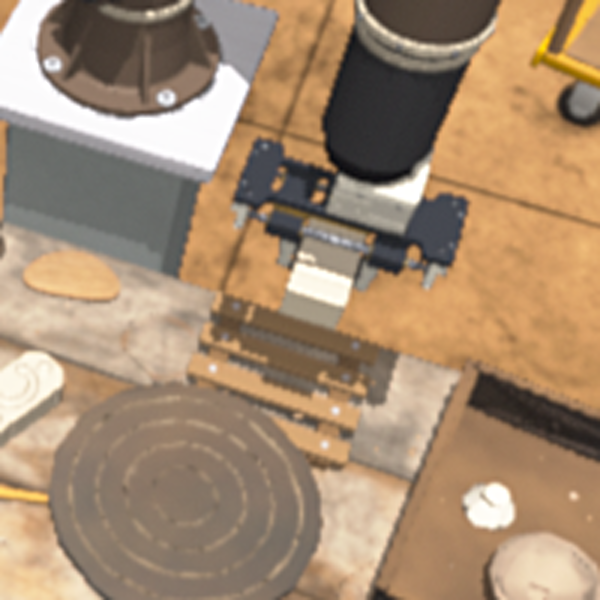

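The block, at crop (320,290), is held over the rack slats at (285,370), well lined up. Lowering now.

Request:
{"api": "drive_tool", "payload": {"plan": [[[0.02,0,-0.0028],[0,0,0],0],[[0.05,0,-0.0028],[0,0,0],0],[[0.08,0,-0.0028],[0,0,0],0],[[0.11,0,-0.0028],[0,0,0],0],[[0.13,0,-0.0028],[0,0,0],0],[[0.145,0,-0.0028],[0,0,0],0],[[0.152,0,-0.0028],[0,0,0],0],[[0.156,0,-0.0028],[0,0,0],0],[[0.158,0,-0.0028],[0,0,0],0],[[0.159,0,-0.0028],[0,0,0],0],[[0.16,0,-0.0028],[0,0,0],0],[[0.161,0,-0.0028],[0,0,0],0],[[0.1615,0,-0.0028],[0,0,0],0],[[0.1615,0,-0.0028],[0,0,0],0]]}}

```text
clock: 11.42
tool_pos: [0.4203, 0.3096, 0.038]
orientation: [5.7, 89.8, -174.2]
force: [0.2, -0.1, -4.6]
opening: 0.0538
```

Request:
{"api": "drive_tool", "payload": {"plan": [[[0.001,0,0],[0,0,0],0],[[0.0015,0,0],[0,0,0],0],[[0.002,0,0],[0,0,0],0],[[0.002,0,0],[0,0,0],0]]}}

```text
clock: 11.75
tool_pos: [0.4204, 0.3098, 0.0372]
orientation: [-5.9, 89.9, 174.2]
force: [-6.0, -2.7, 8.9]
opening: 0.0536
```

Contact. I'll release, then retreat straight up.

Request:
{"api": "drive_tool", "payload": {"plan": [[[0,0,0],[0,0,0],0.2],[[0,0,0],[0,0,0],0.5],[[0,0,0],[0,0,0],1],[[0,0,0],[0,0,0],1],[[0,0,0],[0,0,0],1],[[0,0,0],[0,0,0],1],[[0,0,0],[0,0,0],1],[[-0.01,0,0],[0,0,0],1],[[-0.03,0,0],[0,0,0],1],[[-0.06,0,0],[0,0,0],1],[[-0.1,0,0],[0,0,0],1],[[-0.14,0,0],[0,0,0],1],[[-0.17,0,0],[0,0,0],1],[[-0.17,0,0],[0,0,0],1]]}}

```text
clock: 12.92
tool_pos: [0.4233, 0.3122, 0.2153]
orientation: [-124.6, 89.4, 55.6]
force: [0.2, 1.0, -0.2]
opening: 0.0873
```

```bash
python3 - <<'E'
from h import *
go([.547,-.396,.2],10.3)
f=[]
for i in range(8):
    ctrl.snapshot("side"); f.append(ctrl.get_obs()["force"][2])
print("baseline",np.mean(f))
E
```

```text
t 12.9167 tcp [0.4233 0.3122 0.2153] q [ 57.8   6.6 -19.4   0.  -63.4  32.4] F [ 0.24  0.98 -0.18] op 0.0873
shift [ 0.0099  0.7087 -0.1212] turns [(-1, array([-10.11,  -0.39,   0.47])), (1, array([169.89,   0.69,   0.57]))]
baseline -0.6398951713127914
```

Request:
{"api": "drive_tool", "payload": {"plan": [[[0,0.02,-0.003],[0,0,0],1],[[0,0.05,-0.009],[-1,0,0],1],[[0,0.09,-0.015],[-1.5,0,0],1],[[0,0.13,-0.022],[-2,0,0],1],[[0,0.17,-0.029],[-2.5,0,0],1],[[0,0.21,-0.036],[-3,0,0],1],[[0,0.25,-0.043],[-3.5,0,0],1],[[0,0.29,-0.05],[-4,0,0],1],[[0,0.33,-0.056],[-4.5,0,0],1],[[0,0.37,-0.063],[-5,0,0],1],[[0,0.41,-0.07],[-5.5,0,0],1],[[0,0.45,-0.077],[-6,0,0],1],[[0,0.49,-0.084],[-6.5,0,0],1],[[0,0.53,-0.091],[-7,0,0],1],[[0,0.57,-0.098],[-8,0,0],1],[[0,0.61,-0.104],[-9,0,0],1],[[0,0.64,-0.11],[-10,0,0],1],[[0,0.67,-0.115],[-10,0,0],1],[[0,0.69,-0.118],[-10,0,0],1],[[0,0.708,-0.121],[-10,0,0],1]]}}

```text
clock: 14.98
tool_pos: [0.5425, -0.4003, 0.2052]
orientation: [-2.3, 89.7, -172.2]
force: [-0.1, 0.3, 0.3]
opening: 0.0878
```

```bash
python3 - <<'E'
from h import *
go([.5475,-.396,.011],10.3)
a=ctrl.snapshot("top"); b=ctrl.snapshot("side")
M=np.hstack([cv2.resize(a[200:300,90:190],(400,400),interpolation=cv2.INTER_CUBIC),cv2.resize(b[150:250,330:430],(400,400),interpolation=cv2.INTER_CUBIC)])
cv2.imwrite("pics/v5.png",M)
E
```

```text
t 14.9833 tcp [ 0.5425 -0.4003  0.2052] q [-19.8  21.4  -1.    0.2 -67.9 119.8] F [-0.08  0.31  0.31] op 0.0878
shift [ 0.1942 -0.0033 -0.0068] turns [(-1, array([-0.25,  0.33,  0.01])), (1, array([ 1.7975e+02,  2.0000e-02, -5.2000e-01]))]
```

View pics/v5.png

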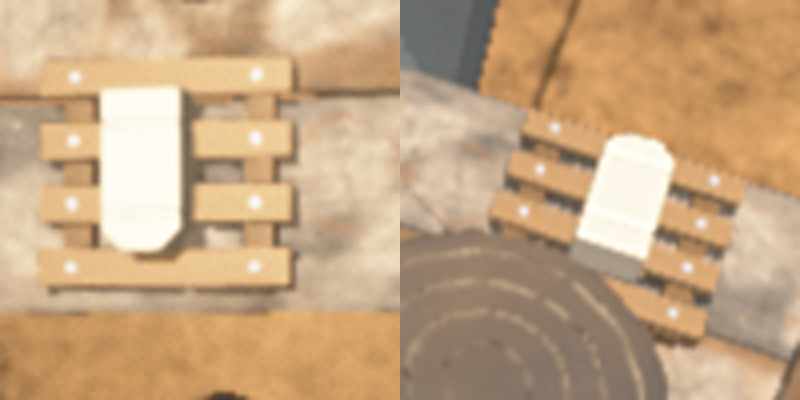

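The damp half lies flat across the slats, in the left panel at (140,170), and is upright and released. Now I'll grasp the second one.

Request:
{"api": "drive_tool", "payload": {"plan": [[[0.005,-0.0033,-0.0068],[-0.25,0.33,0],1],[[0.03,-0.0033,-0.0068],[-0.25,0.33,0],1],[[0.06,-0.0033,-0.0068],[-0.25,0.33,0],1],[[0.09,-0.0033,-0.0068],[-0.25,0.33,0],1],[[0.12,-0.0033,-0.0068],[-0.25,0.33,0],1],[[0.145,-0.0033,-0.0068],[-0.25,0.33,0],1],[[0.165,-0.0033,-0.0068],[-0.25,0.33,0],1],[[0.18,-0.0033,-0.0068],[-0.25,0.33,0],1],[[0.19,-0.0033,-0.0068],[-0.25,0.33,0],1],[[0.194,-0.0033,-0.0068],[-0.25,0.33,0],1],[[0.194,-0.0033,-0.0068],[-0.25,0.33,0],1],[[0.194,-0.0033,-0.0068],[-0.25,0.33,0],1],[[0.194,-0.0033,-0.0068],[-0.25,0.33,0],0.6],[[0.194,-0.0033,-0.0068],[-0.25,0.33,0],0.4],[[0.194,-0.0033,-0.0068],[-0.25,0.33,0],0.2],[[0.194,-0.0033,-0.0068],[-0.25,0.33,0],0],[[0.194,-0.0033,-0.0068],[-0.25,0.33,0],0],[[0.194,-0.0033,-0.0068],[-0.25,0.33,0],0],[[0.194,-0.0033,-0.0068],[-0.25,0.33,0],0],[[0.194,-0.0033,-0.0068],[-0.25,0.33,0],0]]}}

```text
clock: 16.75
tool_pos: [0.5474, -0.3965, 0.011]
orientation: [-20.3, 90.0, 169.9]
force: [-0.3, 1.7, 3.8]
opening: 0.0539
```

Request:
{"api": "drive_tool", "payload": {"plan": [[[0,0,0],[0,0,0],0],[[0,0,0],[0,0,0],0],[[-0.005,0,0],[0,0,0],0],[[-0.02,0,0],[0,0,0],0],[[-0.05,0,0],[0,0,0],0],[[-0.08,0,0],[0,0,0],0],[[-0.11,0,0],[0,0,0],0],[[-0.14,0,0],[0,0,0],0],[[-0.17,0,0],[0,0,0],0],[[-0.19,0,0],[0,0,0],0],[[-0.19,0,0],[0,0,0],0],[[-0.19,0,0],[0,0,0],0],[[-0.19,0,0],[0,0,0],0],[[-0.19,0,0],[0,0,0],0]]}}

```text
clock: 17.92
tool_pos: [0.5466, -0.396, 0.199]
orientation: [-37.0, 89.8, 153.2]
force: [0.1, -0.1, -3.9]
opening: 0.0539
```

```bash
python3 - <<'E'
from h import *
f=[]
for i in range(10):
    ctrl.snapshot("side"); f.append(ctrl.get_obs()["force"][2])
print("Fz",np.mean(f))
# refit base with clear view
ctrl.snapshot("top")
for n in CAL:
    ds=[d for d in ctrl.cut_out(n,"base_half") if np.hypot(*(np.array(d["pixel"])-proj(n,[[.554,.062,.02]])[0]))<8]
    for d in ds[:1]:
        p,e=fit({n:d["pixels"].astype(float)},[.554,.062,-.45]);print(n,p[:2].round(4),np.degrees(p[2]).round(2),round(e,3))
    for o in("clipped","square"):
        print(o,n,[(ray(n,d["pixel"],.04)[:2].round(4).tolist(),round(d["confidence"],2)) for d in ctrl.landmark_of(n,f"base_half_{o}_end")])
go([.5555,.062,.2],-26)
E
```

```text
Fz -2.8065497797306143
top [0.5556 0.063 ] -26.83 0.058
clipped top [([0.5066, 0.0878], 0.87)]
square top [([0.6083, 0.0364], 0.79)]
side [0.5537 0.0624] -27.41 0.055
clipped side [([0.5062, 0.0916], 0.74)]
square side [([0.6021, 0.037], 0.97)]
t 18.7667 tcp [ 0.5475 -0.3965  0.201 ] q [-19.4  21.5  -1.2   0.  -67.3 119.7] F [ 0.62  0.29 -2.95] op 0.0542
shift [ 0.0011 -0.4498 -0.0893] turns [(-1, array([3.623e+01, 2.000e-02, 0.000e+00])), (1, array([-1.4377e+02, -0.0000e+00,  2.0000e-02]))]
```

The weights settle it: the first half was net about 3.9 N (damp), this one about 2.2 N (dry). I'll carry it over at z = 0.2.

Request:
{"api": "drive_tool", "payload": {"plan": [[[0,-0.01,-0.002],[1,0,0],0],[[0,-0.03,-0.006],[3,0,0],0],[[0,-0.055,-0.011],[5,0,0],0],[[0,-0.08,-0.016],[7,0,0],0],[[0,-0.11,-0.022],[9,0,0],0],[[0,-0.14,-0.028],[11,0,0],0],[[0,-0.17,-0.034],[13,0,0],0],[[0,-0.2,-0.04],[15,0,0],0],[[0,-0.23,-0.046],[18,0,0],0],[[0,-0.26,-0.052],[21,0,0],0],[[0,-0.29,-0.058],[24,0,0],0],[[0,-0.32,-0.064],[27,0,0],0],[[0,-0.35,-0.07],[30,0,0],0],[[0,-0.38,-0.076],[33,0,0],0],[[0,-0.41,-0.082],[35,0,0],0],[[0,-0.43,-0.086],[36,0,0],0],[[0,-0.445,-0.088],[37,0,0],0],[[0,-0.45,-0.089],[37.2,0,0],0],[[0,-0.45,-0.089],[37.2,0,0],0],[[0,-0.45,-0.089],[37.2,0,0],0]]}}

```text
clock: 20.43
tool_pos: [0.5551, 0.062, 0.2012]
orientation: [36.3, 90.0, -170.6]
force: [0.1, 0.2, -2.8]
opening: 0.0541
```

```bash
python3 - <<'E'
from h import *
go([.5561,.062,.09],-27)
E
```

```text
t 20.4333 tcp [0.5551 0.062  0.2012] q [ 26.5  10.7 -16.3  -0.  -63.   36.6] F [ 0.14  0.21 -2.83] op 0.0541
shift [ 0.1112 -0.0005 -0.0009] turns [(-1, array([ 0.09,  0.02, -0.01])), (1, array([-1.7991e+02,  2.0000e-02,  3.0000e-02]))]
```

Request:
{"api": "drive_tool", "payload": {"plan": [[[0.01,0,-0.001],[0,0,0],0],[[0.03,0,-0.001],[0,0,0],0],[[0.055,0,-0.001],[0,0,0],0],[[0.08,0,-0.001],[0,0,0],0],[[0.1,0,-0.001],[0,0,0],0],[[0.111,0,-0.001],[0,0,0],0],[[0.111,0,-0.001],[0,0,0],0],[[0.111,0,-0.001],[0,0,0],0]]}}

```text
clock: 21.1
tool_pos: [0.556, 0.0608, 0.09]
orientation: [62.1, 89.9, -144.8]
force: [0.4, 0.1, -0.7]
opening: 0.0541
```

```bash
python3 - <<'E'
from h import *
go([.5561,.062,.061],-27)
a=ctrl.snapshot("top"); b=ctrl.snapshot("side")
for n in CAL:
  for o in("upper_a","base_half"):
    for e in("clipped","square"):
      z=.04 if o[0]=="b" else ctrl.get_obs()["tool_pos"][2]-.011
      print(n,o,e,[(ray(n,d["pixel"],z)[:2].round(4).tolist(),round(d["confidence"],2)) for d in ctrl.landmark_of(n,f"{o}_{e}_end")])
B=cv2.resize(b[160:260,240:350],(440,400),interpolation=cv2.INTER_CUBIC)
A=cv2.resize(a[145:235,175:265],(360,360),interpolation=cv2.INTER_CUBIC);A=cv2.copyMakeBorder(A,0,40,0,0,0)
cv2.imwrite("pics/v6.png",np.hstack([A,B]))
E
```

```text
t 21.1 tcp [0.556  0.0608 0.09  ] q [ 26.3  17.1 -24.1   0.  -48.8  36.7] F [ 0.44  0.1  -0.73] op 0.0541
shift [ 0.029  -0.0011  0.0004] turns [(-1, array([ 0.06,  0.04, -0.07])), (1, array([-1.7994e+02,  1.1000e-01,  6.0000e-02]))]
top upper_a clipped [([0.5059, 0.0868], 0.7)]
top upper_a square []
top base_half clipped [([0.5096, 0.0878], 0.5), ([0.553, 0.0694], 0.25)]
top base_half square []
side upper_a clipped [([0.6108, 0.0429], 0.61)]
side upper_a square [([0.6066, 0.0355], 0.63)]
side base_half clipped [([0.5041, 0.0935], 0.86)]
side base_half square [([0.5843, 0.0376], 0.94)]
```

View pics/v6.png

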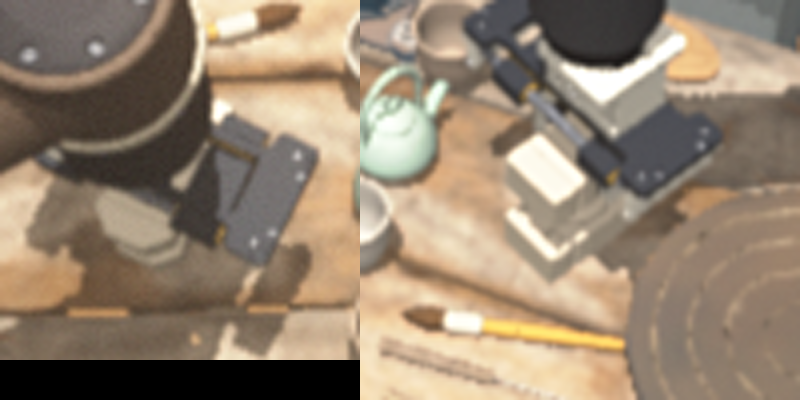

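The upper hovers about 38 mm above the base with clipped end over clipped end (left panel, around (140,235)). The square ends line up in the right panel at (550,190) and (555,245). Going down to 1 cm.

Request:
{"api": "drive_tool", "payload": {"plan": [[[0.004,-0.0005,0.0004],[0,0,0],0],[[0.009,-0.0011,0.0004],[0,0,0],0],[[0.014,-0.0011,0.0004],[0,0,0],0],[[0.019,-0.0011,0.0004],[0,0,0],0],[[0.023,-0.0011,0.0004],[0,0,0],0],[[0.026,-0.0011,0.0004],[0,0,0],0],[[0.028,-0.0011,0.0004],[0,0,0],0],[[0.0285,-0.0011,0.0004],[0,0,0],0],[[0.0285,-0.0011,0.0004],[0,0,0],0],[[0.0285,-0.0011,0.0004],[0,0,0],0]]}}

```text
clock: 22.43
tool_pos: [0.5564, 0.0628, 0.0622]
orientation: [-124.3, 90.0, 28.7]
force: [0.0, 0.6, -2.2]
opening: 0.0538
```

```bash
python3 - <<'E'
from h import *
go([.5561,.062,.061],-27)
o=ctrl.get_obs();t=o["tool_pos"]
print("force",np.mean([ (ctrl.snapshot("side"),ctrl.get_obs()["force"])[1] for _ in range(6)],0).round(2))
W=[]
a=np.radians(-27)
U=[t[0]-.0015*np.cos(a),t[1]-.0015*np.sin(a),a]; Bp=[.5547,.0627,a]
for n,(r,c) in(("top",(150,180)),("side",(165,245))):
    im=ctrl.snapshot(n); k=5;w=75
    I=cv2.resize(im[r:r+w,c:c+w+5],None,fx=k,fy=k,interpolation=cv2.INTER_CUBIC)
    for p,z0,z1,col in((U,t[2]-.011,t[2]+.029,(0,0,255)),(Bp,0,.04,(0,255,0))):
        q=((proj(n,pts(p,z0=z0,z1=z1))-[c,r]+.5)*k).astype(int)
        for z in(0,6): cv2.polylines(I,[q[z:z+6]],True,col,1)
    W.append(I)
cv2.imwrite("pics/v7.png",np.hstack(W))
E
```

```text
t 22.4333 tcp [0.5564 0.0628 0.0622] q [ 26.5  19.1 -25.7  -0.  -45.1  36.6] F [ 0.03  0.63 -2.19] op 0.0538
shift [ 0.0012  0.0009 -0.0001] turns [(-1, array([ 0.1 , -0.02,  0.03])), (1, array([-1.799e+02, -4.000e-02, -3.000e-02]))]
force [-0.06  0.08 -2.51]
```

View pics/v7.png

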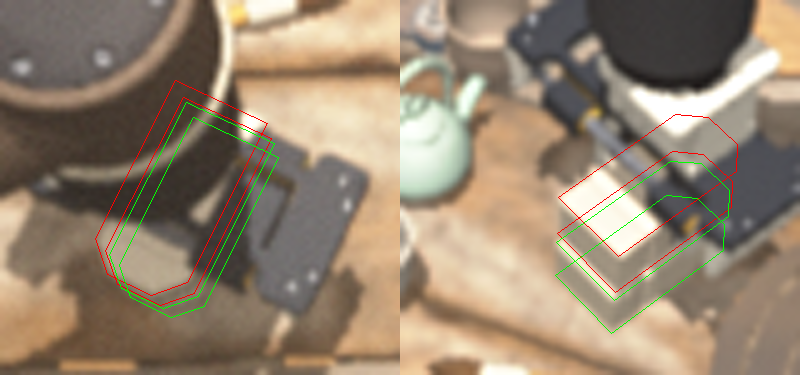

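```bash
python3 - <<'E'
from h import *
im=np.mean([ctrl.snapshot("side").astype(float) for _ in range(6)],0).astype(np.uint8)
t=ctrl.get_obs()["tool_pos"];print(t)
a=np.radians(-27)
U=[t[0]-.0015*np.cos(a),t[1]-.0015*np.sin(a),a]; Bp=[.5547,.0627,a]
r,c,k=196,270,16;W=[]
I=cv2.resize(im[r:r+37,c:c+40],None,fx=k,fy=k,interpolation=cv2.INTER_CUBIC)
I=cv2.LUT(I,np.clip(255*(np.arange(256)/255)**.8,0,255).astype(np.uint8))
for p,z0,z1,col in((U,t[2]-.011,t[2]+.029,(0,0,255)),(Bp,0,.04,(0,255,0))):
    q=(proj("side",pts(p,z0=z0,z1=z1))-[c,r]+.5)*k
    print(q.round(0)[[2,3,8,9]].tolist())
    for z in(0,6): cv2.polylines(I,[q[z:z+6].astype(int)],True,col,1)
    for j in(2,3): cv2.line(I,tuple(q[j].astype(int)),tuple(q[j+6].astype(int)),col,1)
cv2.imwrite("pics/v8.png",I)
E
```

```text
[0.55625738 0.06283533 0.06204917]
[[104.0, 250.0], [291.0, 438.0], [108.0, 136.0], [299.0, 326.0]]
[[97.0, 387.0], [278.0, 572.0], [100.0, 279.0], [285.0, 466.0]]
```

View pics/v8.png

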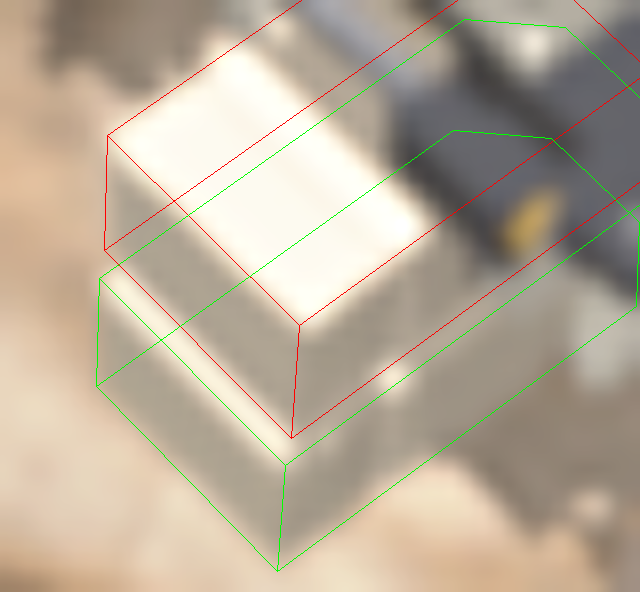

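Both wireframes match the image edges to within about 1 mm: upper's near corner at (299,326), base's at (285,466). The gap is 11 mm, so one small trim and a check that nothing else moved.

Request:
{"api": "drive_tool", "payload": {"plan": [[[0.0005,0.0004,0],[0,0,0],0],[[0.001,0.0008,0],[0,0,0],0],[[0.001,0.0008,0],[0,0,0],0],[[0.001,0.0008,0],[0,0,0],0],[[0.001,0.0008,0],[0,0,0],0]]}}

```text
clock: 23.55
tool_pos: [0.5559, 0.0621, 0.061]
orientation: [-113.4, 90.0, 39.7]
force: [0.2, 0.1, -2.1]
opening: 0.0542
```

```bash
python3 - <<'E'
from h import *
im=ctrl.snapshot("side").astype(int); o=cv2.imread("pics/side0.png").astype(int)
for n in("cup_grey","cup_brown","pot"):
    for d in ctrl.landmark_of("side",n): print(n,ray("side",d["pixel"],0)[:2].round(3),round(d["confidence"],2))
cv2.imwrite("pics/v9.png",np.hstack([cv2.resize(x[130:250,195:295].astype(np.uint8),(400,480)) for x in(o,im)]))
f=np.mean([(ctrl.snapshot("side"),ctrl.get_obs()["force"])[1] for _ in range(6)],0);print(f.round(2))
go([.5561,.062,.061],-27)
E
```

```text
cup_grey [ 0.63  -0.098] 0.73
cup_grey [0.584 0.038] 0.65
cup_grey [ 0.665 -0.193] 0.49
cup_grey [ 0.455 -0.099] 0.31
cup_brown [ 0.463 -0.098] 0.56
cup_brown [0.463 0.324] 0.2
pot [ 0.542 -0.11 ] 0.76
pot [0.338 0.306] 0.67
[ 0.02  0.68 -2.75]
t 24.05 tcp [0.5559 0.0621 0.061 ] q [ 26.4  19.2 -25.8  -0.  -45.   36.7] F [-0.13  0.82 -1.89] op 0.0539
shift [ 0.      0.     -0.0003] turns [(-1, array([ 0.1 , -0.01,  0.02])), (1, array([-1.799e+02, -3.000e-02, -1.000e-02]))]
```

View pics/v9.png

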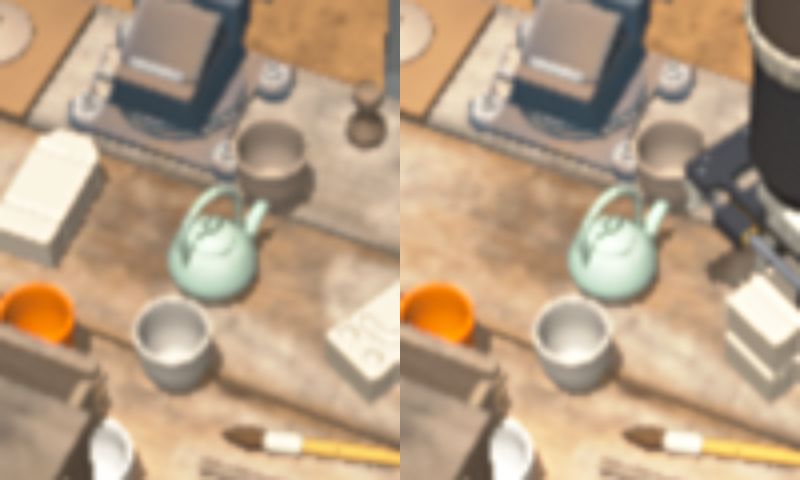

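The before and after views match: grey cup at (175,345), pot at (215,245), and brown cup at (270,160) all unmoved. Handing in.

```bash
python3 -c "
from plant import ctrl
print(ctrl.close_job())"
```

```text
the job is handed in; nothing more can be done
None
```

The damp half is on the drying rack. The dry half is held level about 1 cm above the base, square over it and clipped end over clipped end. I handed the job in at about 24 s of the 72 s allowed.

- **Which is damp:** The upper half nearer the teapot lifted at about 3.9 N net (roughly 0.40 kg) and the outer one at about 2.2 N (roughly 0.22 kg). Both read a little under your weight ranges because the force reading is noisy. The difference is still clear, so the nearer one is damp.
- **Damp half:** It lies flat, right way up, across the middle slats, and I let go of it. I confirmed this in both camera views right after release.
- **Dry half:** I carried it about 19 cm up, over the row. Its underside is now at about z = 50 mm, 10 mm above the base face. Before a last trim of about 1 mm, outlines of both blocks matched the side-camera picture to about 1 mm, with the same yaw (−27°). The force shows only the block's weight, so it isn't touching the base.
- **Cups and teapot:** The before and after side pictures look the same. The network's positions for them shifted by 5–11 mm in its last reading, which I put down to its scatter, since the pictures show no movement.

The square end is confirmed only from the side camera. The gripper hides most of the block from above, so the final clipped-end check there rests on the part still visible.

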